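# Set the drying cabinet's door stay on its end hole

## Task

The drying cabinet's door is flapping on the long slot of its stay. Fix it wide open so the rinsed bottles can air: take the stay by its knob, lift it off the pin, push the door out with it, and drop the round hole nearest the knob over the same pin so that the bar lies flat on the pin's plate; then let go. The pin may be clamped anywhere along the slot in its plate, so feel for it and press only gently, and leave the bottle on the roof, the cup and the flask alone.

Things in the scene. Friction and masses are not known exactly. Their poses are not given: they have to be found in the camera images.
- cabinet: bench-top drying cabinet with clear walls and a flat white roof, fixed to the table, 270 mm deep (its x), 360 mm wide (its y), 200 mm high. Origin: centre of its underside; roof's upper face at z = 200 mm. Its x axis points out through the front with the door, away from the robot. The door's upright hinge line is at x = 143, y = 165 mm in this frame.
- door (a joint): the cabinet's door, a clear panel 335 mm wide in an aluminium frame. 0 rad = shut (it then lies from the hinge along the cabinet's -y), growing as it swings out to the cabinet's +x. Its hinges are stiff (about 0.15 N m, 1 N at the stay's pivot): it stays where it is left. With the end hole over the pin it stands at 0.74 to 0.94 rad.
- stay_pivot (a point): the stay's pivot on the door's top rail, 180 mm from the hinge line along the door, 208 mm above the table, at the bar's mid-thickness. The stay swivels freely here about the vertical and lifts about a level axis across the bar; the pivot stays at this height.
- stay: the stay: flat stainless bar 20 mm wide, 4 mm thick, 270 mm long, about 190 g. Origin at its pivot, mid-thickness; x along the bar to the knob, z up when it lies flat. It has a slot 66 x 10 mm (72 to 138 mm from the pivot), two round 10 mm holes at 155 and 185 mm, and an upright black knob at 250 mm. It lifts by up to 0.6 rad and cannot hang lower than about level.
- stay_knob (a point): centre of the stay's knob, an upright cylinder 24 mm across and 24 mm high, 250 mm from the pivot and 19 mm above the bar's mid-thickness (27 mm above the roof when the bar lies flat). The bar below the knob is 12 mm wide. A hard push here bears on the pin and plate two to three times as hard.
- slot_mid (a point): middle of the stay's long slot, 105 mm from the pivot, at the bar's underside. The pin stands somewhere in this slot at the start.
- end_hole (a point): the round hole nearest the knob, 185 mm from the pivot, 10 mm across, which is to go over the pin; the point is its centre at the bar's underside.
- pin_plate: fixed steel plate on the roof with the pin, 70 mm (x) x 40 mm (y), 6 mm thick; origin: centre of its underside, at x = 93, y = 25 mm in the cabinet's frame; axes as the cabinet's. The pin is upright, 8 mm across, flat-topped, 9 mm high above the plate's face, clamped in the plate's slot up to 12 mm either way along x from the plate's middle (y = 0): just where is not given. Its top is 215 mm above the table.
- roof_bottle_mid (a point): bystander: amber glass bottle with a black cap, 28 mm across and 78 mm high, standing on the cabinet's roof near its -y side; the point is half-way up.
- cup_mid (a point): bystander: white paper coffee cup with lid, 86 mm across, 111 mm high, on the table; the point is half-way up.
- flask_mid (a point): bystander: tall drinking flask, 70 mm across, 212 mm high, on the table; the point is half-way up.

How it is judged:
By the outcome, as a careful person would: the job done as asked, in the order asked, and still so for the second after the job is handed in, with the robot touching nothing.
It also fails if it takes over 67 s, if anything falls off the work surface, if the arm or the gripper's body presses on something with over 40 N, if the wrist force passes 120 N, or if a joint passes its speed limit or range.

## Robot

A 6-joint arm with a two-finger parallel gripper is mounted at the origin on the work surface. World frame = base frame: x ahead of the robot, y to its left, z up, the work surface at z = 0. Lengths are in m, angles in rad, forces in N, time in s.
With the tool pointing down it reaches from about 0.4 to 0.825 m from the base axis. Payload 7 kg.
Tool frame: the origin (TCP) lies between the finger pads; the fingertips stand 19 mm ahead of it and the grasp point (between the pads) is the TCP; z points along the fingers, y is the direction in which the jaws open and shut (so a half turn about z gives the same grasp; the last joint's range is limited). The gripper opens to 88 mm and grips with 3 to 60 N. Pads are 19 mm wide; open, the fingers measure 130 mm over their backs; the gripper's body (78 mm by 193 mm) begins 47 mm behind the grasp point.
Start: joints at [-0.957, 0.359, 0.012, 0, -1.224, -0.288], TCP at [0.216, -0.639, 0.246] pointing down, gripper open.
Joint ranges: [-3.07, 3.07], [-1.43, 2.12], [-1.02, 1.25], [-3.03, 1.67], [-3.05, -0], [-3.03, 3.03]. Speed limits (rad/s): [2.39, 2.39, 3.01, 3.14, 3.14, 3.14].

## Interface

Orientations are given as a 3x3 rotation matrix whose columns are the frame's x, y, z axes.
In Python, from plant import * gives the robot as it stands. The module is installed in compiled form; this text tells all that it offers. Calls block until the motion is done:
- goto(position, orientation): joint-space move of the TCP to a pose.
- movel(position, ori=None, v=0.15): straight line of the TCP; ori=None keeps the orientation; v is the mean speed in m/s.
- move_j(angles): joint-space move.
- ungrasp() and grab(strength=None): open the fingers fully, or close them until they stop; strength is the grip in N (None keeps the last).
- dwell(seconds).
- inverse_kinematics(position, orientation): joint angles nearest the present ones, or None.
- get_state(): the state.
- capture(name): name is "scene" or "top" or "wrist"; returns a dict with "img" (480x640x3 uint8, red, green, blue), "fx", "fy", "cx", "cy" (pixels), "eye" and "attitude" of the camera in the world. Camera axes: x right, y down, z forward; pixel columns grow to the right and rows downward; lengths in m; the calibration is good to about 2 mm. A picture is of the moment at which its call begins. There is no depth.
A pose or a line that the arm cannot do raises PlanningError and nothing moves.
- finish_job(): hands the job in, once; it reports no verdict.
The state is a dict: "clock": time; "joints": joint angles; "qd": joint speeds; "effort": joint torques, N m; "tool_pos": TCP position; "tool_rot": TCP orientation; "wrist_force": force on the tool from outside, world axes, zero at the start; "moment": the same for the moment, N m; "grip_width": opening from 0.0 (shut) to 1.0 (fully open).
Only numpy, scipy, OpenCV 4.12 (cv2) and the standard library are available. Lean on these libraries where they do the work, as an engineer would, in place of code of your own. Each camera call takes 0.05 s, during which the arm holds its last target. There are 200 camera calls.

## Working session

There is one attempt and no reset: what is moved stays moved. The work goes in short steps, each a Python script; the robot and the scene stay as the last script left them, time stands still between calls to the robot, and variables do not carry over. Pictures are saved under pics/ and viewed, about 8 in all and at most 12, crops included, and the job is handed in when it is done.

```bash
mkdir -p pics; ls; cat > h.py <<'E'
from plant import *
import numpy as np, cv2
def snap(cam,name):
    c=capture(cam); cv2.imwrite(f'pics/{name}.png',c['img'][:,:,::-1]); np.save(f'pics/{name}.npy',c,allow_pickle=True); return c
def load(name): return np.load(f'pics/{name}.npy',allow_pickle=True).item()
def ray(c,u,v):
    d=np.array(c['attitude'])@np.array([(u-c['cx'])/c['fx'],(v-c['cy'])/c['fy'],1]); return np.array(c['eye']),d/np.linalg.norm(d)
def onz(c,u,v,z):
    e,d=ray(c,u,v); return e+d*(z-e[2])/d[2]
def tri(obs):
    A=0;b=0
    for c,u,v in obs:
        e,d=ray(c,u,v); P=np.eye(3)-np.outer(d,d); A=A+P; b=b+P@e
    return np.linalg.solve(A,b)
def proj(c,p):
    q=np.array(c['attitude']).T@(np.array(p)-np.array(c['eye'])); return q[0]/q[2]*c['fx']+c['cx'],q[1]/q[2]*c['fy']+c['cy']
E
python3 - <<'E'
from h import *
for n in ('scene','top'):
    c=snap(n,n+'0'); print(n,c['eye'],np.round(c['attitude'],3).tolist(),c['fx'])
s=get_state(); print(s)
E
```

```text
pics
scene [ 1.06695507 -0.70666673  1.04180732] [[0.837, 0.395, -0.38], [0.548, -0.609, 0.573], [-0.005, -0.688, -0.726]] 523.8519207760842
top [0.42473394 0.00595112 1.22818151] [[0.01, -0.988, 0.153], [-1.0, -0.013, -0.02], [0.022, -0.153, -0.988]] 436.4236024564406
{'clock': 0.1, 'joints': array([-9.56893309e-01,  3.59317028e-01,  1.11793372e-02, -2.88066492e-04,
       -1.22411852e+00, -2.88069578e-01]), 'qd': array([ 1.87832557e-03, -3.07671155e-03,  4.58730854e-04,  2.01363060e-03,
       -2.60089086e-04, -9.87502493e-05]), 'effort': array([-1.18828135e-03, -5.84165204e+01,  2.93754208e+01,  7.01563686e+00,
        1.01651932e-02, -5.41978920e-05]), 'tool_pos': array([ 0.2158918 , -0.63912187,  0.24473147]), 'tool_rot': array([[-9.47415614e-01, -3.20005110e-01, -6.19517406e-04],
       [-3.20005672e-01,  9.47414666e-01,  1.34937797e-03],
       [ 1.55132032e-04,  1.47667084e-03, -9.99998898e-01]]), 'wrist_force': array([-0.73086883, -0.70409903, -0.59528902]), 'moment': array([ 0.01603857, -0.01912109,  0.01520218]), 'grip_width': 0.9960382735173201}
```

View pics/scene0.png

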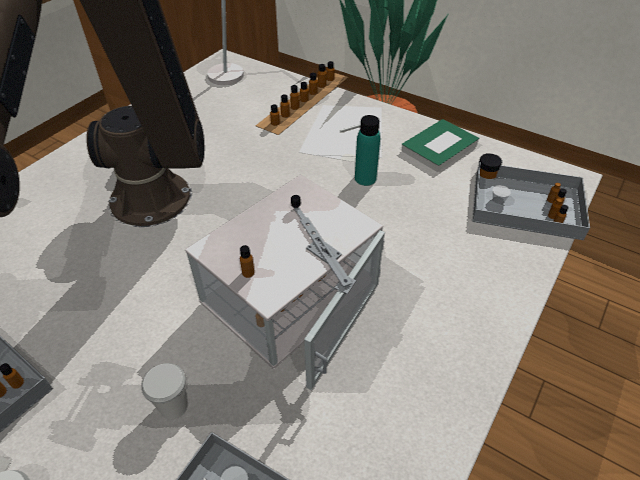

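View pics/top0.png

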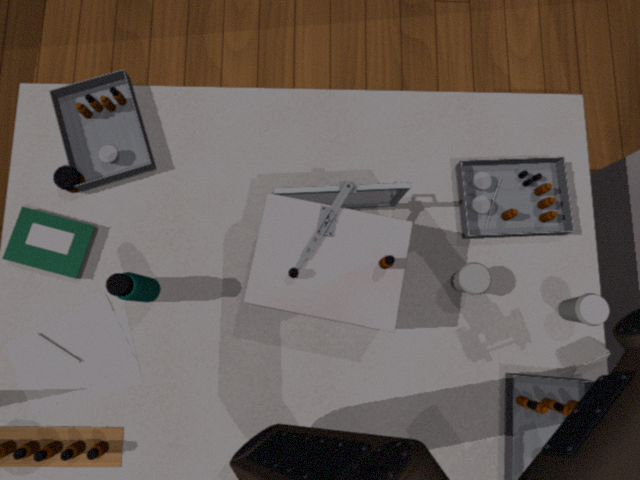

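The scene view shows the knob at (295,201), the pivot near (347,284) and the roof bottle at (247,262). In the top view the knob is at (294,272), the pivot near (348,187), and the roof corners at about (267,195), (411,222), (393,328) and (246,303).

```bash
python3 - <<'E'
from h import *
t=load('top0');s=load('scene0')
# knob blob by dark mask in both
def blob(c,u,v,r=14):
    g=c['img'][v-r:v+r,u-r:u+r].max(2); m=(g<60).astype('u1'); n,l,st,ce=cv2.connectedComponentsWithStats(m)
    k=1+np.argmax(st[1:,4]); return ce[k]+[u-r,v-r],st[k]
bt,_=blob(t,294,272);bs,_=blob(s,295,201);print(bt,bs)
print('knob',tri([(t,*bt),(s,*bs)]))
print('pivot',tri([(t,348,186),(s,347,285)]))
# roof quad
for nm,c,lo in(('t',t,(200,150,440,350)),('s',s,(170,160,400,330))):pass
q=[onz(t,*p,.2)[:2] for p in((267,195),(411,222),(393,328),(246,303))];print(np.round(q,3))
c=np.mean(q,0);d=(q[1]-q[0])+(q[2]-q[3]);e=(q[0]-q[3])+(q[1]-q[2]);print('centre',c,'yaw from -y',np.arctan2(d[0],-d[1]),'len',np.linalg.norm(d)/2,np.linalg.norm(e)/2,'yawx',np.arctan2(e[1],e[0]))
print('bottle',tri([(t,*blob(t,390,261,12)[0]),(s,*blob(s,246,249,8)[0])]))
E
```

```text
[293.17567568 272.47297297] [295.15 200.88]
knob [0.5252478  0.02043616 0.23276892]
pivot [ 0.74208474 -0.10855237  0.2039174 ]
[[ 0.716  0.087]
 [ 0.655 -0.262]
 [ 0.401 -0.214]
 [ 0.456  0.13 ]]
centre [ 0.55697507 -0.06478898] yaw from -y -0.1655423124415476 len 0.35123825576994977 0.2609011954276015 yawx -0.1755319692700196
bottle [ 0.55194001 -0.19280013  0.27111512]
```

```bash
cat >> h.py <<'E'
def toolR(az,phi=0,flip=1):
    # bar frame: x along bar (pivot->knob) azimuth az, lifted phi; tool z = -bar z, y across bar
    bx=np.array([np.cos(az)*np.cos(phi),np.sin(az)*np.cos(phi),np.sin(phi)]); by=np.array([-np.sin(az),np.cos(az),0]); bz=np.cross(bx,by)
    y=flip*by; z=-bz; return np.c_[np.cross(y,z),y,z]
E
python3 - <<'E'
from h import *
az=np.arctan2(.129,-.217); k=np.array([.525,.020,.227])
for f in(1,-1):
    for z in (.25,.12,0): print(f,inverse_kinematics(k+[0,0,z],toolR(az,0,f)))
    print(inverse_kinematics([.588,-.052,.28],toolR(np.pi-.06,.15,f)))
E
```

```text
1 [ 0.41178323  0.04479281  0.12305305  0.         -1.64905657  0.62266966]
1 [ 0.41178323  0.05823244 -0.144489    0.         -1.36807489  0.62266966]
1 [ 0.41178323  0.12600042 -0.34310873  0.         -1.10168718  0.62266966]
[ 0.21632767  0.29124054  0.001431   -0.04121623 -1.4254984   1.30338931]
-1 [ 0.41178323  0.04479281  0.12305305  0.         -1.64905657 -2.518923  ]
-1 [ 0.41178323  0.05823244 -0.144489    0.         -1.36807489 -2.518923  ]
-1 [ 0.41178323  0.12600042 -0.34310873  0.         -1.10168718 -2.518923  ]
[ 2.16327671e-01  2.91240544e-01  1.43099876e-03 -4.12162296e-02
 -1.42549840e+00 -1.83820334e+00]
```

```bash
python3 - <<'E'
from h import *
az=np.arctan2(.129,-.217)
p=get_state()['tool_pos']; movel([p[0],p[1],.42],v=.3)
goto([.60,-.02,.45],toolR(az)); c=snap('wrist','w1'); print(c['eye'],np.round(c['attitude'],2).tolist(),get_state()['clock'])
print([np.round(proj(c,p)) for p in([.525,.02,.227],[.742,-.1086,.208],[.653,-.056,.215])])
goto([.525,.02,.36],toolR(az)); c=snap('wrist','w2'); print(c['eye'],get_state()['clock'],get_state()['wrist_force'])
print([np.round(proj(c,p)) for p in([.525,.02,.227],[.742,-.1086,.208],[.653,-.056,.215])])
cv2.imwrite('pics/w12.png',cv2.resize(np.hstack([load('w1')['img'],c['img']]),(800,300),interpolation=cv2.INTER_AREA)[:,:,::-1])
E
```

```text
[ 0.66118737 -0.05680749  0.59003138] [[-0.51, -0.83, -0.22], [-0.86, 0.49, 0.13], [0.0, 0.26, -0.97]] 3.4667
[array([329., 292.]), array([329.,  50.]), array([329., 157.])]
[ 0.58605255 -0.01621023  0.50065155] 4.0833 [ 0.50898443 -0.53425858 -0.67452918]
[array([326., 240.]), array([ 326., -124.]), array([326.,  42.])]
```

View pics/w1.png

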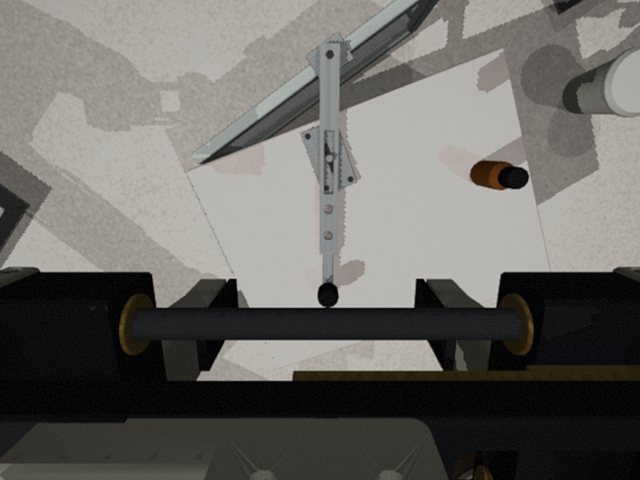

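View pics/w2.png

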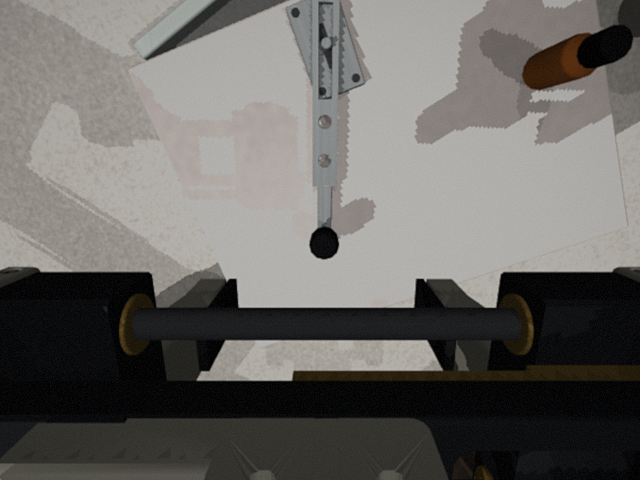

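w1 shows the pin in the slot near (329,158), the pivot screw at (329,55), the holes at (328,209) and (328,236) and the knob at (328,294). w2 shows the pin near (326,43) and the knob at (324,242). I'll zoom in on the pin and plate in both.

```bash
python3 - <<'E'
from h import *
a=load('w1')['img'][30:205,290:370]; b=load('w2')['img'][0:175,285:375]
m=np.hstack([cv2.resize(a,(320,700)),cv2.resize(b,(360,700))])[:600]
m[:, 320]=[255,0,0]; cv2.imwrite('pics/zoom1.png',m[:,:,::-1])
E
```

```text
(no output)
```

View pics/zoom1.png

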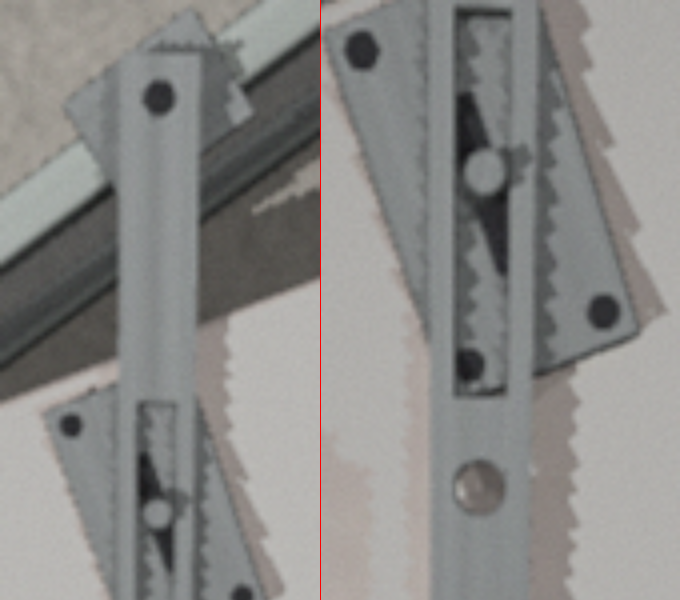

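```bash
python3 - <<'E'
from h import *
a=load('w1');b=load('w2')
def blob(c,u,v,r=16):
    g=c['img'][v-r:v+r,u-r:u+r].max(2); m=(g<60).astype('u1'); n,l,st,ce=cv2.connectedComponentsWithStats(m)
    k=1+np.argmax(st[1:,4]); return ce[k]+[u-r,v-r]
ka,kb=blob(a,328,290,14),blob(b,324,242); print(ka,kb)
pin=tri([(a,329.1,158),(b,326,42.5)]);print('pin',pin, onz(a,329.1,158,.215),onz(b,326,42.5,.215))
print('knob',tri([(a,*ka),(b,*kb)]),'topplane', onz(b,*kb,.235))
print('pivot',onz(a,329,53.7,.21))
print('holes',[onz(b,u,v,.21) for u,v in((324.6,121.6),(324,161))],[onz(a,u,v,.21) for u,v in((328.3,209),(328,236))])
s1,s2=tri([(a,307.2,135.6),(b,295,12)]),tri([(a,349.7,178.7),(b,355.4,77.5)]);print('screws',s1,s2,(s1+s2)/2)
s3=onz(b,322,90.5,.206);s2=onz(b,355.4,77.5,.206);s1=onz(b,295,12,.206);print(s3,s2-s3,np.arctan2(*(s2-s3)[[0,1]]),(s1+s2)/2)
E
```

```text
[327.65768194 293.43665768] [323.82686981 242.35595568]
pin [ 0.65221705 -0.05568141  0.21568929] [ 0.65219576 -0.05568797  0.215     ] [ 0.65238184 -0.05576823  0.215     ]
knob [0.52263788 0.02323029 0.22165913] topplane [0.52572059 0.02144576 0.235     ]
pivot [ 0.73887863 -0.10699275  0.21      ]
holes [array([ 0.60549075, -0.02663836,  0.21      ]), array([ 0.57942681, -0.01055658,  0.21      ])] [array([ 0.60506874, -0.02678279,  0.21      ]), array([ 0.57859308, -0.01067596,  0.21      ])]
screws [ 0.68385416 -0.04743149  0.20635592] [ 0.62143634 -0.06394191  0.20753215] [ 0.65264525 -0.0556867   0.20694403]
[ 0.62682819 -0.03692242  0.206     ] [-0.00527887 -0.02738375  0.        ] -2.9511549846121463 [ 0.65276224 -0.05588498  0.206     ]
```

```bash
cat >> h.py <<'E'
from scipy.optimize import brentq
PIN=np.array([.6523,-.0557]); H=np.array([.7263,.0734]); L0=.1805; DZ=.001
A0=np.arctan2(-.107-H[1],.7389-H[0])
def pivot(a): return H+L0*np.array([np.cos(a),np.sin(a)])
def az_pin(a): d=PIN-pivot(a); return np.arctan2(d[1],d[0])
AF=brentq(lambda a:np.linalg.norm(pivot(a)-PIN)-.185,A0,A0+1)
def pose(a,phi,az=None):
    az=az_pin(a) if az is None else az
    R=toolR(az,phi); bz=-R[:,2]; bx=np.array([np.cos(az)*np.cos(phi),np.sin(az)*np.cos(phi),np.sin(phi)])
    return np.r_[pivot(a),.208]+.25*bx+(.019+DZ)*bz, R
def st(t=''):
    s=get_state(); print(t,round(s['clock'],2),np.round(s['tool_pos'],4),np.round(s['wrist_force'],2),np.round(s['moment'],2),round(s['grip_width'],3)); return s
E
python3 - <<'E'
from h import *
print(A0,AF,AF-A0); p,R=pose(A0,0); print(p,az_pin(A0))
movel(p+[0,0,.06],R); movel(p,v=.08); st('pre')
grab(15); s=st('grip')
for f in(.05,.1,.16):
    p,R=pose(A0,f); movel(p,R,v=.08); st(f)
snap('wrist','w3');snap('scene','s3')
E
```

```text
-1.5010647806482633 -0.9119882205814854 0.5890765600667779
[0.52342986 0.02015669 0.228     ] 2.609576225499325
pre 5.62 [0.5238 0.0202 0.2285] [ 0.91  0.39 -0.07] [-0.03  0.14 -0.01] 0.999
grip 6.64 [0.5234 0.0202 0.228 ] [-0.27 -0.03 -0.48] [0.08 0.18 0.04] 0.268
0.05 6.95 [0.5252 0.0193 0.2403] [ 1.97  0.94 -0.63] [-0.21 -0.34  0.04] 0.272
0.1 7.26 [0.5265 0.0183 0.2523] [ 0.82  0.18 -1.29] [-0.35 -0.51  0.07] 0.268
0.16 7.6 [0.5291 0.0168 0.2669] [ 0.19 -0.57 -1.49] [-0.51 -0.75  0.05] 0.27
```

View pics/w3.png

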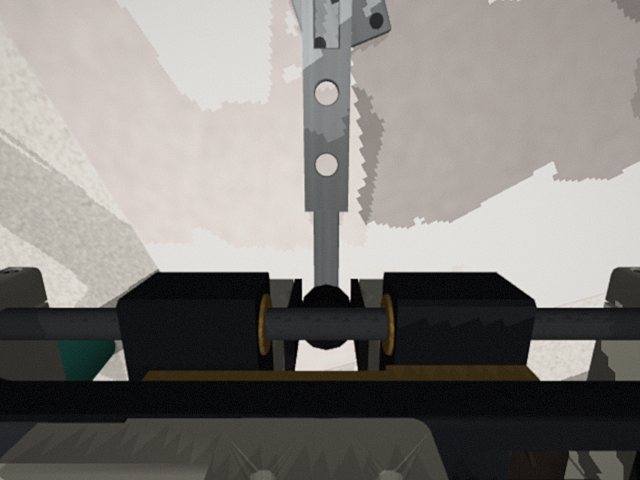

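The knob is gripped and the bar is up off the pin. The end hole is at (326,164) and the 155 mm hole at (326,92). Next I push the door out in small steps.

```bash
python3 - <<'E'
from h import *
for a in np.linspace(A0,AF,7)[1:]:
    p,R=pose(a,.16); movel(p,R,v=.08); s=st(round(a-A0,2))
    if np.linalg.norm(s['wrist_force'])>15: print('STOP');break
dwell(.2); p,R=pose(a,.11); movel(p,R,v=.05); st('low')
c=snap('wrist','w4');snap('scene','s4'); print([np.round(proj(c,q),1) for q in (np.r_[PIN,.215],)])
cv2.imwrite('pics/w4z.png',cv2.resize(c['img'][40:240,226:426],(600,600),interpolation=cv2.INTER_CUBIC)[:,:,::-1])
E
```

```text
0.1 8.09 [ 0.5357 -0.0009  0.2672] [ 0.15 -0.56 -1.42] [-0.37 -0.66  0.03] 0.271
0.2 8.47 [ 0.5452 -0.0157  0.2674] [ 0.45 -0.35 -0.61] [-0.32 -0.64  0.01] 0.267
0.29 8.82 [ 0.5562 -0.0279  0.2675] [ 0.24  0.32 -1.61] [-0.29 -0.7  -0.04] 0.267
0.39 9.17 [ 0.5682 -0.0378  0.2674] [ 1.52  0.55 -1.62] [-0.29 -0.73 -0.07] 0.274
0.49 9.5 [ 0.5808 -0.0454  0.2675] [ 1.31  0.25 -1.22] [-0.21 -0.79  0.02] 0.269
0.59 9.82 [ 0.5937 -0.0511  0.2675] [ 1.47 -0.52 -0.48] [-0.14 -0.73 -0.02] 0.269
low 10.43 [ 0.5904 -0.0513  0.2557] [-0.9  -0.29 -0.4 ] [-0.12  0.13 -0.05] 0.267
[array([325.4, 160. ])]
```

View pics/w4z.png

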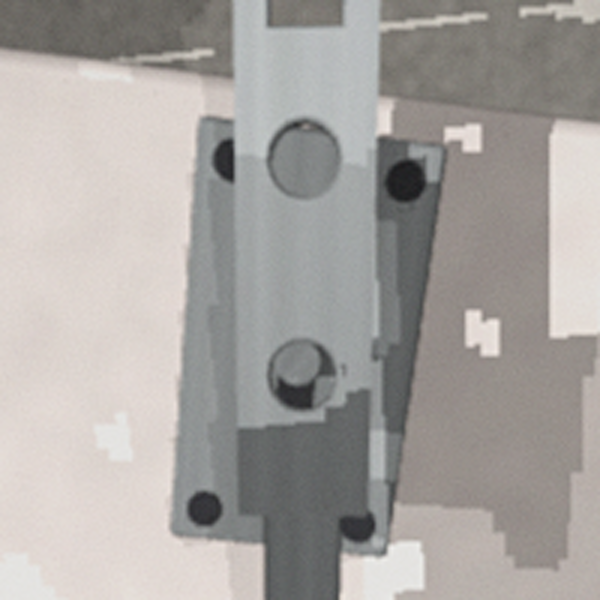

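Through the end hole the pin's top shows at crop (297,361), which is full-image (325,160) and matches the prediction. The hole's upper rim is centred at crop (302,375).

```bash
python3 - <<'E'
from h import *
c=load('w4'); s=get_state(); R=s['tool_rot']; phi=np.arcsin(abs(R[2,0])); az=az_pin(AF)
# bar geometry from actual gripper pose
bz=-R[:,2]; by=R[:,1]; bx=np.cross(by,bz); print(bx,np.arcsin(bx[2]))
T=s['tool_pos']; h=T-(.019+DZ-.002)*bz-.065*bx
print('hole top model',h,proj(c,h)); piv=T-(.019+DZ)*bz-.25*bx; print('pivot',piv,pivot(AF))
u,v=226+(302.5)/3-.33,40+(374)/3-.33
o=onz(c,u,v,h[2]); print('hole obs',(u,v),o,o-h)
pn=onz(c,226+297/3-.33,40+361/3-.33,.215); print('pin obs',pn)
# where the hole will be when lowered with pivot fixed
P=np.r_[pivot(AF),0]; d=o[:2]-P[:2]; d/=np.linalg.norm(d); print('lowered hole',P[:2]+.185*d, PIN)
E
```

```text
[-0.99115505  0.07324558  0.110665  ] 0.1108921375960479
hole top model [ 0.6534376  -0.05580671  0.23059122] (np.float64(325.4101483410287), np.float64(162.3917644293636))
pivot [ 0.83658055 -0.06934101  0.20813048] [ 0.83679756 -0.0693254 ]
hole obs (326.50333333333333, 164.33666666666667) [ 0.65254572 -0.0562323   0.23059122] [-0.00089188 -0.0004256   0.        ]
pin obs [ 0.65233402 -0.05535216  0.215     ]
lowered hole [ 0.65226289 -0.05621221] [ 0.6523 -0.0557]
```

```bash
python3 - <<'E'
from h import *
off=np.array([.0009,.0007,0]); 
p,R=pose(AF,.11); movel(p+off,R,v=.03); p,R=pose(AF,.065); movel(p+off,R,v=.04); dwell(.2); st('h')
c=snap('wrist','w5'); print(proj(c,np.r_[PIN,.215]))
s=get_state();R=s['tool_rot'];bz=-R[:,2]; bx=np.cross(R[:,1],bz); h=s['tool_pos']-(.019+DZ-.002)*bz-.065*bx; print('model hole top',h,proj(c,h))
cv2.imwrite('pics/w5z.png',cv2.resize(c['img'][110:210,276:376],(600,600),interpolation=cv2.INTER_CUBIC)[:,:,::-1])
E
```

```text
h 11.41 [ 0.5903 -0.0503  0.2443] [-0.71 -0.46 -0.91] [-0.04  0.32  0.03] 0.271
(np.float64(327.2191453790224), np.float64(165.24742240122254))
model hole top [ 0.65378157 -0.05508525  0.22205405] (np.float64(325.67828742929794), np.float64(163.7240673454356))
```

View pics/w5z.png

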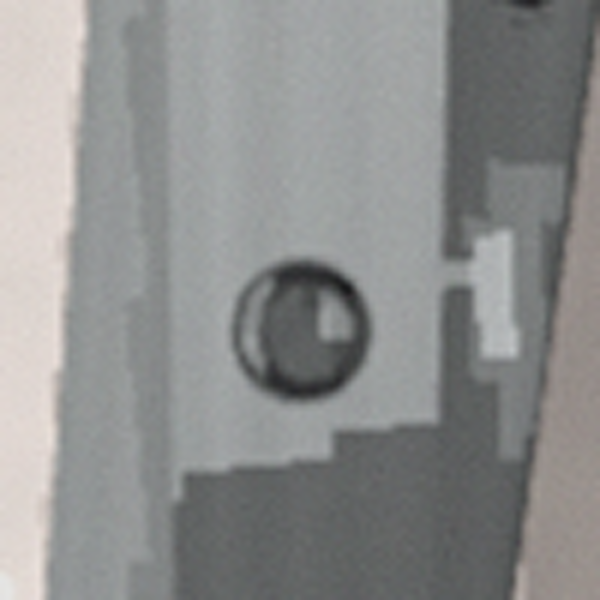

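The pin now sits inside the end hole: rim centred at crop (302,330), pin at about (307,333), so they agree within about 0.5 mm. I lower gently, watching the force.

```bash
python3 - <<'E'
from h import *
off=np.array([.0006,.0005,0])
for f in(.055,.045,.035,.025,.015,.008,.003,0):
    p,R=pose(AF,f); movel(p+off,R,v=.02); s=st(f)
    if s['wrist_force'][2]>4 or np.linalg.norm(s['wrist_force'][:2])>6: print('STOP');break
c=snap('wrist','w6'); snap('scene','s6')
E
```

```text
0.055 11.73 [ 0.5898 -0.0505  0.2418] [ 0.7  -0.15 -0.7 ] [-0.1  -0.32  0.02] 0.272
0.045 12.01 [ 0.5892 -0.0505  0.2392] [ 0.79  0.57 -0.93] [-0.12 -0.17 -0.  ] 0.27
0.035 12.28 [ 0.5888 -0.0505  0.2367] [ 0.31 -0.01 -0.99] [-0.12 -0.04  0.04] 0.272
0.025 12.56 [ 0.5886 -0.0504  0.2342] [-0.01  0.17 -0.17] [-0.14 -0.   -0.01] 0.269
0.015 12.83 [ 0.5883 -0.0505  0.2317] [ 0.43  0.2  -0.97] [-0.11 -0.02 -0.08] 0.269
0.008 13.08 [ 0.5882 -0.0504  0.23  ] [-0.42  0.36 -0.71] [-0.13  0.04  0.02] 0.267
0.003 13.33 [ 0.5881 -0.0504  0.2287] [ 0.03 -0.54 -2.  ] [-0.09  0.02 -0.02] 0.268
0 13.58 [ 0.5881 -0.0504  0.228 ] [-0.05  0.58 -0.88] [-0.09  0.02  0.01] 0.268
```

```bash
python3 - <<'E'
from h import *
ungrasp(); st('open'); p=get_state()['tool_pos']; movel(p+[0,0,.13],v=.1); dwell(.3); st('up')
c=snap('wrist','w7'); s=snap('scene','s7')
print('pin',proj(c,np.r_[PIN,.215]),proj(s,np.r_[PIN,.215]))
u,v=np.round(proj(c,np.r_[PIN,.215])).astype(int); u2,v2=np.round(proj(s,np.r_[PIN,.21])).astype(int); print(u,v,u2,v2)
a=cv2.resize(c['img'][max(v-60,0):max(v-60,0)+200,u-67:u+67],(400,600),interpolation=cv2.INTER_CUBIC)
b=cv2.resize(s['img'][v2-60:v2+60,u2-40:u2+40],(400,600),interpolation=cv2.INTER_CUBIC)
cv2.imwrite('pics/fin.png',np.hstack([a,b])[:,:,::-1])
E
```

```text
open 14.83 [ 0.5881 -0.0504  0.228 ] [ 0.38 -1.15  0.64] [-0.08  0.15 -0.03] 1.004
up 16.58 [ 0.588  -0.0504  0.3577] [0.13 0.27 0.4 ] [-0.05  0.15  0.03] 0.998
pin (np.float64(326.3233687885621), np.float64(158.29729775921564)) (np.float64(323.49226660567376), np.float64(248.23460762333718))
326 158 323 250
```

View pics/fin.png

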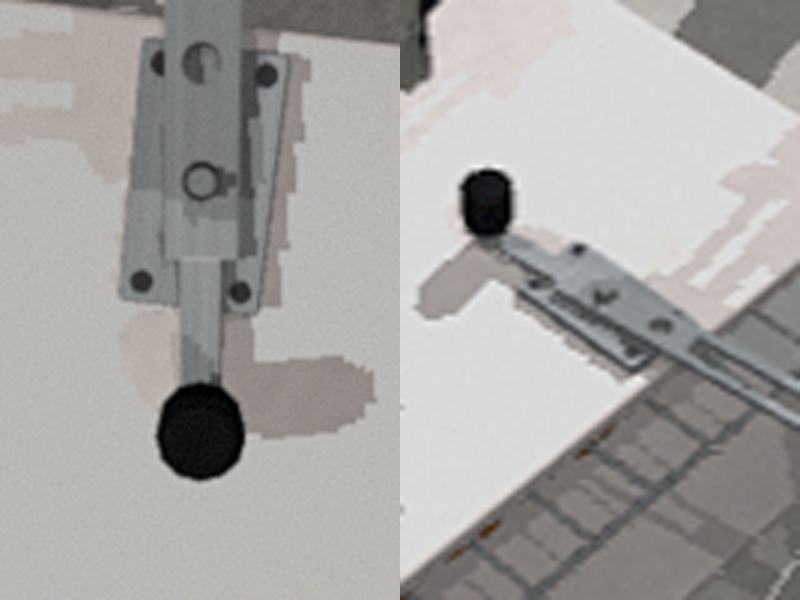

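The pin stands up through the end hole (crop left (203,180), right (603,293)) and the bar lies along the plate. I'll check the knob height and the bottle numerically, then hand in.

```bash
python3 - <<'E'
from h import *
w=load('w7');s=load('s7');s0=load('scene0')
def blob(c,p,r=18):
    u,v=np.round(proj(c,p)).astype(int); g=c['img'][v-r:v+r,u-r:u+r].max(2); m=(g<60).astype('u1'); n,l,st_,ce=cv2.connectedComponentsWithStats(m)
    k=1+np.argmax(st_[1:,4]); return ce[k]+[u-r,v-r]
k=[.588,-.051,.227]; print('knob',tri([(w,*blob(w,k,30)),(s,*blob(s,k,10))]),'expected',k)
for n in('bottle',[.552,-.193,.271]),: print(blob(s0,n[1],8),blob(s,n[1],8))
finish_job(); print(get_state()['clock'])
E
```

```text
knob [ 0.58788225 -0.05064098  0.23052102] expected [0.588, -0.051, 0.227]
[244.68867925 251.74528302] [244.58823529 251.7745098 ]
the job is handed in; nothing more can be done
the job is handed in; nothing more can be done
```

The door is now fixed wide open, with the stay's end hole over the pin and the bar lying flat on the pin's plate. I gripped the knob, lifted the bar off the pin and pushed the door out about 0.59 rad, to roughly 0.83 to 0.85 rad. After centring the end hole over the pin with the wrist camera, I lowered the bar, let go and backed off 13 cm straight up. The job was handed in after about 17 s of robot time.

**Last checks**
- **Fit:** both the wrist and scene pictures show the pin standing through the end hole and the bar flat on the plate.
- **Knob height:** two views put the knob at (0.588, −0.051, 0.2305), against 0.227 expected when flat. That 3.5 mm is about what you would expect when the camera mostly sees the knob's top, with 2 mm calibration error.
- **Pressing force:** at each point I read the wrist force it was about 3 N at most, and I felt no contact with the pin while lowering. I found the pin by camera rather than by feel.
- **Bystanders:** the roof bottle had moved by no more than 0.1 pixel in the scene view. I did not measure the cup and flask afterwards, but the arm's path stayed clear of them.

No check failed.

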